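# Fetch the cup from behind the tall pots on a loaded kiln shelf

### The arm

A 7-joint arm with a two-finger parallel gripper is mounted at the origin on the work surface. World frame = base frame: x ahead of the robot, y to its left, z up, the work surface at z = 0. Lengths are in m, angles in rad, forces in N, time in s.
With the tool pointing down it reaches from about 0.4 to 0.85 m from the base axis. Payload 10.4 kg.
Tool frame: the origin (TCP) lies at the very end of the fingers, on their centre line; the grasp point (between the pads) lies 19 mm behind it; z points along the fingers, y is the line along which they close (so a half turn about z gives the same grasp; the last joint's range is limited). The gripper opens to 87 mm and grips with 3 to 60 N. Pads are 19 mm wide; open, the fingers measure 117 mm over their backs; the gripper's body (75 mm by 190 mm) begins 51 mm behind the grasp point.
Start: joints at [-1.184, 0.332, -0.065, 1.46, 0.022, 1.35, -0.088], TCP at [0.249, 0.573, 0.185] pointing down, gripper open.
Joint ranges: [-2.6, 2.6], [-0.5, 2.12], [-1.47, 1.34], [0.16, 2.42], [-1.27, 4.41], [0.06, 2.06], [-2.6, 2.6]. Speed limits (rad/s): [2.22, 2.22, 2.79, 2.79, 3.14, 3.14, 3.14].

### API

Orientations are given as a unit quaternion [x, y, z, w].
In Python, from bench import * gives the robot as it stands.
- The arm moves only by the tool step_arm, never from a script. Its arguments are lists of equal length, an entry for each row: "delta_pos": the shift along the world's x, y, z in units of 25 mm (1.0 is 25 mm), a list of three; "turn": the turn about the world's z in units of 0.12 rad (1.0 is 0.12 rad). In form: {"delta_pos": [[tx, ty, tz], ...], "turn": [turn, ...]}. A call has 1 to 12 rows; each row shifts and turns the commanded pose from where the row before left it; what a row does not reach is not made up. A row lasts 1/10 s, in which the tool goes at most 50 mm and 8.59 degrees, less where a joint would pass 70% of its speed; a pose out of reach is approached as far as the arm can. A call with a number of a shift or a turn outside -1 to 1 is refused whole. A call with a gripper value outside its range is refused whole. "grip" is the closure, from 0 (fully open) to 1 (shut), set as the call begins (left out, the last holds). The fingers move at their own pace and stop on an object; "newtons" is the grip in N (left out, the last holds). Time passes only in rows, so rows that do not move let the fingers close. It gives the time, the measured TCP pose, the force, the opening and the grip force at its end, in the units of the state.
- read_state(): the state, without advancing time (a new reading comes with each control period).
- camera(name): name is "side" or "top" or "wrist"; returns a dict with "image" (400x640x3 uint8, red, green, blue), "z_map" (400x640 float32, m along the optical axis (not along the pixel's ray), 0 where there is no reading), "mtx" (3x3 intrinsics, pixels), "dist" ([k1, k2, p1, p2, k3] as OpenCV has them; the pictures are not rectified), "view" (4x4, takes a point from world to camera coordinates). Camera axes: x right, y up, looking along -z (the intrinsics and any distortion apply to the point x, -y, -z); pixel columns grow to the right and rows downward; lengths in m; the calibration is good to about 2 mm. A picture is of the moment at which its call begins.
- close_job(): hands the job in; it is judged then, once.
The state is a dict: "time": time; "joint_positions": joint angles; "joint_vel": joint speeds; "joint_torque": joint torques, N m; "ee_pos": TCP position; "eef_rot": TCP orientation; "ft_force": force on the tool from outside, world axes, zero at the start; "torque": the same for the moment, N m; "width": finger opening in m; "grip_force": force on a finger pad.
Only numpy, scipy, OpenCV 4.12 (cv2) and the standard library are available. Lean on these libraries where they do the work, as an engineer would, in place of code of your own. Each camera call takes 0.05 s, during which the arm holds its last target. There are 200 camera calls.

### The job

This kiln shelf is loaded for firing, but the small cup at the back, shut in by the three tall pots, still needs its rim finished. Stand all three tall pots upright on the ware board out of the way, then bring the cup out and stand it upright in the middle of the banding wheel; only then stand each tall pot back upright on the very spot where it stood at the start. The ware is brittle: set it down rather than let it drop, knock nothing over, and leave the lidded jar, the bowl and the tumbler where they are.

Things in the scene. Friction and masses are not known exactly. Their poses are not given: they have to be found in the camera images.
- cylinder_mid (a point): Tall pot 1: a plain thrown clay cylinder vase, 54 mm in diameter, 120 mm tall, open top, 4.5 mm wall, 0.2 to 0.35 kg. The point is its centre, half-way up (60 mm above its foot); z is up its axis. It stands on the kiln shelf in front of the cup or to the front left or right of it. Best gripped from above across its sides close below the rim. At the end it must stand where it stood at the start.
- square_mid (a point): Tall pot 2: a slab-built square clay vase, 50 x 50 mm, 112 mm tall, open top, 5 mm wall, 0.2 to 0.4 kg. The point is its centre, half-way up (56 mm above its foot); z is up, x and y are square to its flat sides. On the kiln shelf like the other tall pots. Best gripped from above across two flat sides close below the rim. At the end it must stand where it stood at the start.
- bottle_mid (a point): Tall pot 3: a clay bottle 135 mm tall with a belly 58 mm in diameter at most (50 mm above its foot) and a straight narrow neck, 26 to 28 mm in diameter, from 94 mm above its foot up to its top; 0.2 to 0.4 kg. The point is its centre, half-way up (67.5 mm above its foot); z is up its axis. On the kiln shelf like the other tall pots. Best gripped from above by its neck. At the end it must stand where it stood at the start.
- cup_mid (a point): The small clay cup to fetch: 50 mm in diameter, 50 mm tall, open top, 4 mm wall, no handle, about 0.1 kg. The point is its centre, half-way up (25 mm above its foot); z is up its axis. On the kiln shelf, shut in by the three tall pots, between the lidded jar and the bowl, which stand a little further back.
- kiln_shelf: The kiln shelf: a cream slab lying flat on the bench, 225 mm (its x, front to back) x 300 mm (its y) x 18 mm thick; fixed. Origin at the centre of its underside; its top, on which the ware stands, is 18 mm above that. The tall pots stand in a row along its y about 85 mm apart, the middle one nearest the robot, so there is finger room beside each of them and of the cup along the shelf's y, but little along its x.
- ware_board: The ware board, the side area for the tall pots: a plywood plank 400 mm (its x) x 130 mm (its y) on two battens, to the left or right of the kiln shelf; fixed. Origin at the centre of its underside; its top is 28 mm above that. The tumbler stands on its far (+x) end, about 155 mm from the centre; the rest is free.
- wheel_centre (a point): The banding wheel: a round grey metal turntable, 180 mm in diameter with rings scribed about its centre, on a cast foot, on the other side of the kiln shelf from the ware board. The point is the centre of its top face, 72 mm above the bench, where the cup is to stand; z is up. The foot is fixed; the head turns with slight friction.
- lidded_jar_mid (a point): Bystander: a small squat clay jar with a lid and a knob, 54 mm in diameter, 73 mm tall with the knob, at a back corner of the kiln shelf. The point is on its axis, 36 mm above its foot. Leave it.
- bowl_mid (a point): Bystander: a small clay bowl, 64 mm in diameter at the rim, 34 mm tall, at the other back corner of the kiln shelf. The point is on its axis, 17 mm above its foot. Leave it.
- tumbler_mid (a point): Bystander: a clay tumbler, 62 mm in diameter, 80 mm tall, open top, on the far end of the ware board. The point is its centre, 40 mm above its foot. Leave it.
There are look-alikes about, which are no part of the job. What is shaped like the part that bears bottle_mid but yellow is not meant.

How it is judged:
By the outcome, as a careful person would: the job done as asked, in the order asked, and still so for the second after the job is handed in, with the robot touching nothing.
It also fails if it takes over 136 s, if anything falls off the work surface, if the arm or the gripper's body presses on something with over 40 N, if the wrist force passes 120 N, or if a joint passes its speed limit or range.

## Working session

There is one attempt and no reset: what is moved stays moved. The work goes in short steps, Python scripts to look and compute and a tool call to move; the robot and the scene stay as the last step left them, time stands still between calls to the robot, and variables do not carry over. Pictures are saved under pics/ and viewed, at most 14 in all, crops included, and the job is handed in when it is done.

Besides the shell and the picture viewer there is one more tool, called as name([rows], argument=value, ...), one row to a line, values as JSON. step_arm: Moves the arm, as the interface text tells. Shifts and turns lie within -1 to 1; 1 stands for 25 mm of shift or 0.12 rad of turn. Its arguments: {"type":"object","properties":{"delta_pos":{"type":"array"},"turn":{"type":"array"},"grip":{"type":"number"},"newtons":{"type":"number"}},"required":["delta_pos","turn"]}

```bash
mkdir -p pics; cat > h.py <<'E'
from bench import *
import numpy as np, cv2
def cloud(c):
    K=np.array(c["mtx"]);d=np.array(c["dist"]);z=c["z_map"];V=np.array(c["view"])
    h,w=z.shape;v,u=np.mgrid[0:h,0:w]
    p=cv2.undistortPoints(np.stack([u,v],-1).reshape(-1,1,2).astype(float),K,d).reshape(h,w,2)
    P=np.stack([p[...,0]*z,-p[...,1]*z,-z],-1)
    W=(P-V[:3,3])@V[:3,:3]
    W[z<=0]=np.nan
    return W
def save(c,n): cv2.imwrite("pics/"+n,c["image"][...,::-1])
E
python3 - <<'E'
from h import *
s=read_state();print(s)
for n in("top","side"):
    c=camera(n);save(c,n+"0.png");np.savez(n+"0.npz",**c)
    V=np.array(c["view"]);print(n,-V[:3,:3].T@V[:3,3],c["mtx"],c["dist"])
E
```

```text
{'time': 0.0, 'joint_positions': array([-1.18358967,  0.33284776, -0.06470684,  1.46094312,  0.02160889,
        1.34988641, -0.08852355]), 'joint_vel': array([ 4.02304189e-05, -1.70013868e-03,  1.76200977e-03,  6.42259281e-04,
       -4.48951422e-04, -8.22160440e-04, -6.11942631e-04]), 'joint_torque': array([ 7.37404371e-04, -6.23270631e+01,  2.50805245e-02, -3.89881253e+01,
       -6.12211623e-02,  3.99996678e-02,  1.78530636e-04]), 'ee_pos': array([0.24885309, 0.57284618, 0.18416819]), 'eef_rot': array([ 2.03469573e-01,  9.79081024e-01, -6.86193381e-04, -1.06281210e-04]), 'ft_force': array([-0.4771048 , -0.14253869,  0.58999057]), 'torque': array([-0.01508023,  0.03305662, -0.00678002]), 'grip_force': 0.0, 'width': 0.08702378034877228}
top [0.44849248 0.03330636 0.89178286] [[364.05276195   0.         314.00556018]
 [  0.         364.05276195 197.27691838]
 [  0.           0.           1.        ]] [-0.06819353  0.          0.          0.          0.        ]
side [ 0.1966128  -0.79787052  0.74738408] [[488.65364205   0.         320.53742613]
 [  0.         488.65364205 197.9279075 ]
 [  0.           0.           1.        ]] [-0.14976631  0.          0.          0.          0.        ]
```

View pics/top0.png

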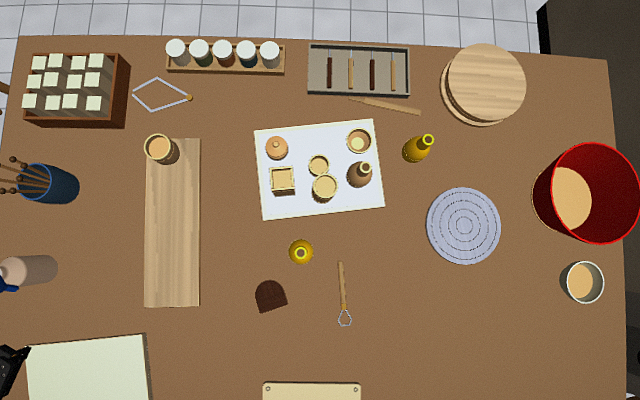

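View pics/side0.png

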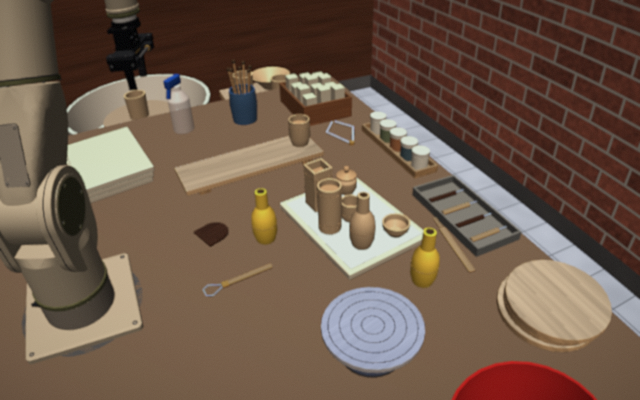

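The top view shows the ware on the white shelf:
- **Square vase:** (281,180)
- **Cylinder:** (323,187)
- **Cup:** (318,165)
- **Jar:** (276,147)
- **Bowl:** (358,141)

The wheel is at (464,226), and the ware board is at about (172,222) with the tumbler at (159,149).

There are three bottle candidates: brown at (360,175), yellow at (301,252) and yellow at (417,149). The brown one is meant, because it stands on the shelf and isn't yellow.

```bash
cat > m.py <<'E'
from h import *
def circ(P):
    A=np.c_[2*P,np.ones(len(P))];s=np.linalg.lstsq(A,(P**2).sum(1),rcond=None)[0]
    return s[:2],np.sqrt(s[2]+s[0]**2+s[1]**2)
def near(W,xy,r,z0,z1):
    m=(np.hypot(W[...,0]-xy[0],W[...,1]-xy[1])<r)&(W[...,2]>z0)&(W[...,2]<z1)
    return W[m]
E
python3 - <<'E'
from m import *
T=dict(np.load("top0.npz"));S=dict(np.load("side0.npz"))
cv2.imwrite("pics/crop0.png",cv2.resize(T["image"][105:235,240:450,::-1],None,fx=3.5,fy=3.5,interpolation=cv2.INTER_CUBIC))
W=cloud(T);WS=cloud(S)
for n,(u,v) in dict(sq=(281,180),cyl=(323,187),bot=(364,168),cup=(318,165),jar=(276,147),bowl=(358,141),tum=(159,149),wheel=(464,226),yel1=(301,252),yel2=(427,140),board=(172,222)).items():
    print(n,W[v,u].round(4))
    xy=W[v,u,:2]
    for nm,X in(("top",W),("side",WS)):
        P=near(X,xy,.05,.02,.3); 
        if len(P)<5: continue
        zt=np.percentile(P[:,2],98); Q=P[P[:,2]>zt-.008]
        # keep within .04 of median
        r=cv2.minAreaRect(Q[:,:2].astype(np.float32)*1000)
        c,R=circ(Q[:,:2]); print("  ",nm,len(Q),"ztop",zt.round(4),"med",np.median(Q[:,:2],0).round(4),"circ",c.round(4),R.round(4),"rect",np.round(r[0],1),np.round(r[1],1),round(r[2],1))
for nm,X,I in(("top",W,T["image"]),("side",WS,S["image"])):
    I=I.astype(int)
    m=(I.min(-1)>190)&(X[...,2]>.005)&(X[...,2]<.03)&(abs(X[...,0]-.55)<.2)&(abs(X[...,1]-.03)<.25)
    r=cv2.minAreaRect(X[m][:,:2].astype(np.float32)*1000);print("shelf",nm,r,np.median(X[m][:,2]))
    m=(X[...,2]>.018)&(X[...,2]<.038)&(abs(X[...,0]-.44)<.25)&(X[...,1]>.28)&(X[...,1]<.5)
    r=cv2.minAreaRect(X[m][:,:2].astype(np.float32)*1000);print("board",nm,r,np.median(X[m][:,2]))
    m=(X[...,2]>.062)&(X[...,2]<.082)&(np.hypot(X[...,0]-.377,X[...,1]+.303)<.13)
    r=cv2.minEnclosingCircle(X[m][:,:2].astype(np.float32)*1000);print("wheel",nm,r,X[m].mean(0))
E
```

```text
sq [0.5766 0.0802 0.1085]
   top 217 ztop 0.1325 med [0.5765 0.0782] circ [0.5771 0.0773] 0.026 rect [577.6  77.6] [50.2 50. ] 7.3
   side 202 ztop 0.1329 med [0.5781 0.0771] circ [0.5779 0.0783] 0.0261 rect [578.4  79.4] [51.7 53.5] 7.9
cyl [ 0.5617 -0.0107  0.1239]
   top 171 ztop 0.1399 med [ 0.5628 -0.0136] circ [ 0.5627 -0.0142] 0.024 rect [563.1 -14.4] [50.4 52.1] 74.1
   side 205 ztop 0.1402 med [ 0.5628 -0.0161] circ [ 0.5633 -0.0143] 0.0247 rect [563.1 -14.2] [52.7 52.6] 78.1
bot [ 0.5998 -0.0935  0.1528]
   top 126 ztop 0.1553 med [ 0.6015 -0.0951] circ [ 0.6013 -0.0946] 0.0093 rect [601.3 -94.9] [23.5 25.6] 46.5
   side 108 ztop 0.1553 med [ 0.6007 -0.0989] circ [ 0.6019 -0.0966] 0.0099 rect [602.4 -96.1] [25.  24.4] 17.6
cup [ 0.6265 -0.0024  0.0405]
   top 41 ztop 0.1389 med [ 0.5853 -0.0113] circ [ 0.5724 -0.0125] 0.0159 rect [584.8 -10. ] [ 9.  32.2] 10.3
   side 46 ztop 0.14 med [ 0.5851 -0.005 ] circ [ 0.5686 -0.0121] 0.0198 rect [584.5  -8.6] [ 9.4 36.9] 10.3
jar [0.6554 0.0955 0.0866]
   top 39 ztop 0.091 med [0.6609 0.0957] circ [0.6623 0.096 ] 0.0057 rect [662.3 
[... 1675 characters left out ...]
125), (222.84934997558594, 296.6934814453125), 8.179137229919434) 0.0187178382276722
board top ((439.6806640625, 339.4063720703125), (493.1143798828125, 130.71632385253906), 2.7337229251861572) 0.028473518895803414
wheel top ((466.21099853515625, -332.9541320800781), 84.98616790771484) [ 0.45455277 -0.3275921   0.07290504]
shelf side ((624.0223388671875, -5.358551025390625), (218.46755981445312, 294.5282287597656), 8.18287181854248) 0.019906590766060592
board side ((439.73394775390625, 339.2166748046875), (492.44287109375, 136.6896514892578), 3.0882418155670166) 0.028361066757169175
wheel side ((466.32818603515625, -333.0072326660156), 86.40050506591797) [ 0.45184212 -0.33531836  0.07294257]
```

View pics/crop0.png

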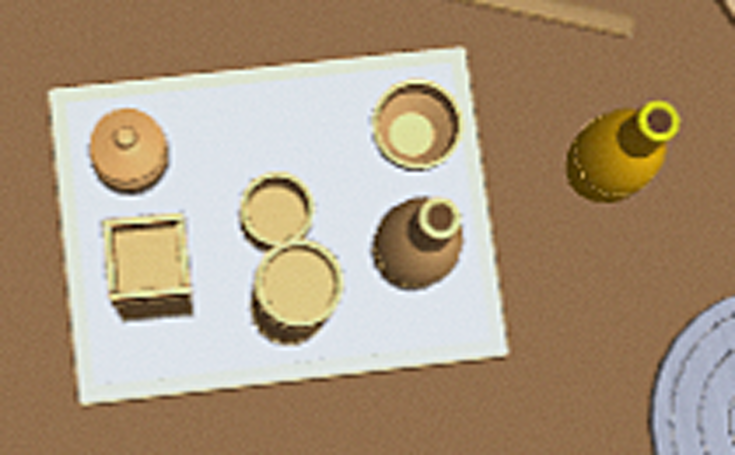

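The crop confirms the brown bottle at crop (418,243), standing on the shelf. The yellow one at (620,155) is off it. I'm clearing the square vase first, since it's nearest the board.

step_arm([
  [0.6,-0.9,0],
  [0.6,-0.9,0],
  [0.6,-0.9,0],
  [0.6,-0.9,0],
  [0.6,-0.9,0],
  [0.6,-0.9,0],
  [0.6,-0.9,0],
  [0.6,-0.9,0],
  [0.6,-0.9,0],
  [0.6,-0.9,0],
  [0.6,-0.9,0],
  [0.6,-0.9,0],
], turn=[0.2,0.2,0.2,0.2,0.2,0.2,0.2,0.2,0.2,0.2,0.2,0.2], grip=0, newtons=20)

```text
time: 1.3
ee_pos: [0.4293, 0.3021, 0.1847]
eef_rot: [0.06, 0.998, -0.0, -0.0]
ft_force: [-0.0, 0.5, -0.1]
width: 0.0874
grip_force: 0.0
```

```bash
python3 - <<'E'
from m import *
for n in("top","side"):
    c=dict(np.load(n+"0.npz"));X=cloud(c)
    m=(X[...,2]>.066)&(X[...,2]<.08)&(np.hypot(X[...,0]-.48,X[...,1]+.34)<.13)
    w=X[m][:,:2].astype(np.float32)*1000
    print("wheel",n,cv2.minEnclosingCircle(w),w.mean(0),cv2.minAreaRect(w))
    P=near(X,(.628,-.003),.04,.060,.076);P=P[np.hypot(P[:,0]-.563,P[:,1]+.014)>.032]
    print("cup",n,len(P),circ(P[:,:2]),np.percentile(P[:,2],[50,98]))
    P=near(X,(.48,.34),.5,.022,.034);P=P[(abs(P[:,1]-.34)<.1)]
    print("board x",n,np.percentile(P[:,0],[.5,99.5]))
    for y,x in((0,.34),(0,.44),(0,.54)):
        Q=P[abs(P[:,0]-x)<.01];print(x,Q[:,1].min(),Q[:,1].max())
E
```

```text
wheel top ((489.7675476074219, -341.380859375), 90.48324584960938) [ 489.3179 -339.538 ] ((490.0790100097656, -341.0981140136719), (178.3572540283203, 177.501708984375), 71.83042907714844)
cup top 122 (array([ 0.6223986, -0.0028418]), np.float64(0.022111784470407965)) [0.06819022 0.0710649 ]
board x top [0.19896274 0.8969842 ]
0.34 0.26674515288989964 0.3981513025343631
0.44 0.2740041674034128 0.4039924745678215
0.54 0.2790777779974477 0.4098683664341418
wheel side ((491.1822509765625, -340.97314453125), 91.23352813720703) [ 487.12082 -347.40866] ((490.40191650390625, -340.7193603515625), (181.14382934570312, 178.0897216796875), 71.98754119873047)
cup side 133 (array([ 0.62309492, -0.00259296]), np.float64(0.022731784175214317)) [0.06729744 0.07191894]
board x side [0.05935374 0.89221536]
0.34 0.26484731152244023 0.40038838938942334
0.44 0.26851492625111567 0.4042257631839111
0.54 0.27681376220456355 0.41195399612932193
```

step_arm([
  [0.6,-0.9,0],
  [0.6,-0.9,0],
  [0.6,-0.9,0],
  [0.6,-0.9,0],
  [0.6,-0.9,0],
  [0.6,-0.9,0],
  [0.6,-0.9,0],
  [0.6,-0.9,0],
  [0.6,-0.9,0],
  [0.55,-0.84,0],
  [0,0,0],
], turn=[0.21,0.21,0.21,0.21,0.21,0.21,0.21,0.21,0.21,0.21,0])

```text
time: 2.4
ee_pos: [0.5788, 0.0756, 0.1845]
eef_rot: [-0.063, 0.998, -0.001, -0.0]
ft_force: [-0.7, -1.1, 0.3]
width: 0.0871
grip_force: 0.0
```

```bash
python3 - <<'E'
from m import *
c=camera("wrist");save(c,"w1.png");X=cloud(c);np.savez("w1.npz",**c)
print(read_state()["ee_pos"],read_state()["joint_positions"])
for n,xy,R in(("sq",(.578,.0785),.045),("cyl",(.563,-.0143),.04)):
    P=near(X,xy,R,.08,.17)
    if len(P)<20: print(n,len(P));continue
    zt=np.percentile(P[:,2],98);Q=P[P[:,2]>zt-.006]
    print(n,len(Q),zt,cv2.minAreaRect(Q[:,:2].astype(np.float32)*1000),circ(Q[:,:2]))
E
```

```text
[0.57797505 0.07794837 0.18444695] [-0.4670054   0.24042723  0.30242397  1.59238921 -0.0725911   1.32088497
  1.54312599]
sq 1521 0.13036269458897604 ((577.7223510742188, 79.00857543945312), (49.657161712646484, 50.027183532714844), 7.020878791809082) (array([0.57740601, 0.07890381]), np.float64(0.025842484954698954))
cyl 1461 0.13818508424929105 ((563.6224975585938, -12.741031646728516), (53.144248962402344, 53.21184539794922), 33.630313873291016) (array([ 0.56338397, -0.01236946]), np.float64(0.024369792956644737))
```

View pics/w1.png

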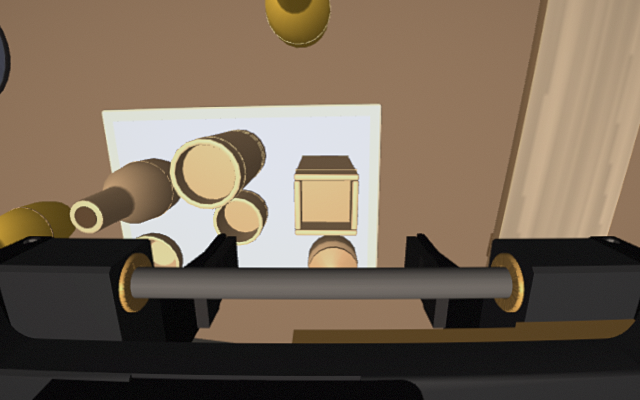

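The wrist view shows the square vase's rim at (326,205), centred between the fingers, with free room on both sides. The cylinder is at (207,172). I'm descending to grip.

step_arm([
  [0,0.03,-0.6],
  [0,0,-0.8],
  [0,0,-0.8],
  [0,0,-0.7],
  [0,0,-0.4],
  [0,0,-0.2],
  [0,0,0],
], turn=[0,0,0,0,0,0,0])

```text
time: 3.15
ee_pos: [0.5773, 0.081, 0.0969]
eef_rot: [-0.065, 0.998, 0.0, -0.0]
ft_force: [0.4, -0.7, 0.7]
width: 0.0872
grip_force: 0.0
```

step_arm([
  [0,0,0],
  [0,0,0],
  [0,0,0],
  [0,0,0],
  [0,0,0],
  [0,0,0],
  [0,0,0],
  [0,0,0],
], turn=[0,0,0,0,0,0,0,0], grip=1, newtons=20)

```text
time: 3.95
ee_pos: [0.5777, 0.0805, 0.0975]
eef_rot: [-0.065, 0.998, 0.0, -0.0]
ft_force: [-0.3, -0.5, -0.9]
width: 0.0309
grip_force: 0.0
```

```bash
python3 - <<'E'
from m import *
print(read_state())
a=camera("top");b=camera("side");save(a,"t2.png");save(b,"s2.png")
A=cv2.resize(a["image"][90:240,200:420],None,fx=2.5,fy=2.5);B=cv2.resize(b["image"][90:300,230:480],None,fx=1.78,fy=1.78)
h=375;print(A.shape,B.shape)
cv2.imwrite("pics/c2.png",np.hstack([cv2.resize(A,(400,375)),cv2.resize(B,(400,375))])[...,::-1])
E
```

```text
{'time': 3.95, 'joint_positions': array([-0.45931866,  0.3067862 ,  0.29084155,  1.70038327, -0.09517833,
        1.14832414,  1.55879076]), 'joint_vel': array([ 3.41969356e-04,  9.09541057e-04, -3.00811206e-04,  2.75620749e-04,
       -9.87343068e-04, -7.83384821e-04,  2.24384672e-05]), 'joint_torque': array([ 3.72462964e-03, -5.53563488e+01,  4.23215970e+00, -3.62643313e+01,
        4.78142488e-02,  7.93301943e-02, -1.92405741e-04]), 'ee_pos': array([0.57773942, 0.08053256, 0.09746367]), 'eef_rot': array([-6.50631892e-02,  9.97881145e-01,  3.56088017e-05, -3.68960739e-05]), 'ft_force': array([-0.3177714 , -0.51859996, -0.88988874]), 'torque': array([0.00645604, 0.03319153, 0.01551138]), 'grip_force': 0.0, 'width': 0.030916107240283805}
(375, 550, 3) (374, 445, 3)
```

View pics/c2.png

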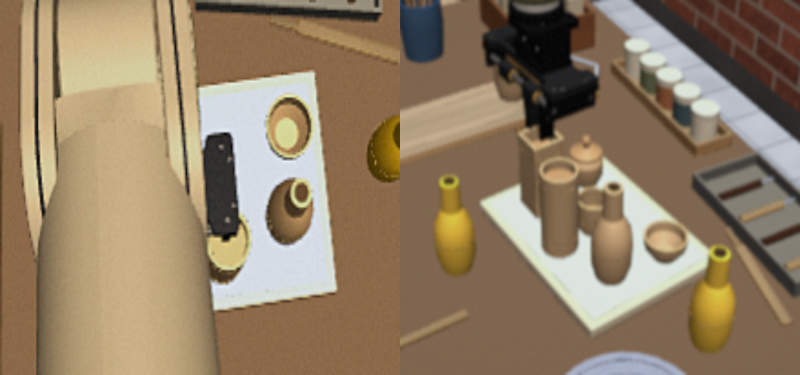

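```bash
python3 - <<'E'
from m import *
b=cv2.imread("pics/s2.png");c=camera("wrist");X=cloud(c)
B=cv2.resize(b[90:210,270:390],(480,480),interpolation=cv2.INTER_CUBIC)
A=cv2.resize(c["image"][...,::-1],(800//2-80,200))
A=cv2.resize(c["image"][100:400,170:490,::-1],(320,300))
o=np.zeros((480,800,3),np.uint8);o[:,:480]=B;o[:300,480:]=A
cv2.imwrite("pics/c3.png",o)
s=read_state();print(s["width"],s["grip_force"],s["time"])
E
```

```text
0.01885366274462397 0.0 4.1
```

View pics/c3.png

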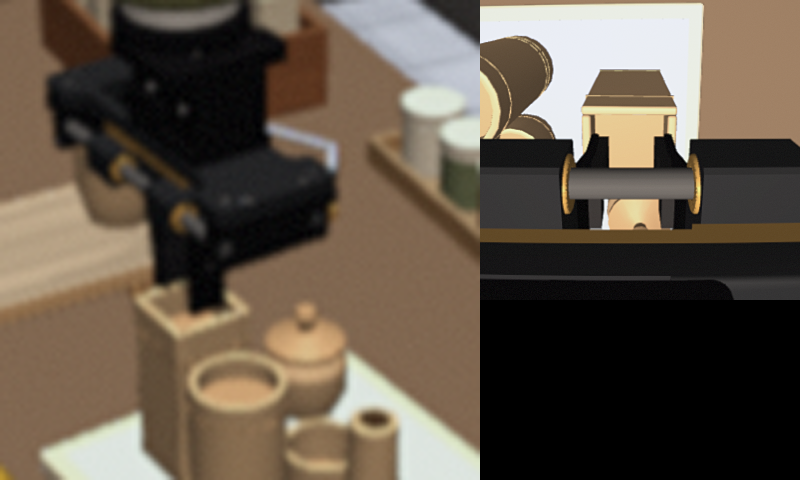

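```bash
python3 - <<'E'
from m import *
c=camera("side");X=cloud(c);I=c["image"].astype(int)
print(read_state()["ee_pos"],read_state()["width"])
m=(I.max(-1)<45)&(np.hypot(X[...,0]-.578,X[...,1]-.08)<.13)&(X[...,2]>.06)&(X[...,2]<.3)
P=X[m];print(len(P),np.percentile(P[:,2],[0,1,3,10,30,60]))
lo=P[P[:,2]<np.percentile(P[:,2],6)];print(lo[:12].round(3),lo.mean(0))
for z in np.arange(.08,.24,.01):
    Q=P[abs(P[:,2]-z)<.005]
    if len(Q):print(round(z,3),len(Q),Q[:,0].min().round(3),Q[:,0].max().round(3),Q[:,1].min().round(3),Q[:,1].max().round(3))
v,u=np.where(m);k=P[:,2].argsort()[:15];print(np.c_[u,v][k].tolist(),P[k].round(3).tolist())
E
```

```text
[0.57774374 0.08052179 0.09744512] 0.014866252856472743
2202 [0.12884797 0.14349348 0.15244418 0.20995503 0.23077269 0.24870947]
[[0.575 0.096 0.165]
 [0.567 0.094 0.166]
 [0.571 0.092 0.165]
 [0.573 0.091 0.165]
 [0.575 0.09  0.166]
 [0.566 0.093 0.163]
 [0.569 0.093 0.163]
 [0.571 0.092 0.163]
 [0.572 0.089 0.164]
 [0.576 0.092 0.161]
 [0.565 0.089 0.164]
 [0.567 0.089 0.163]] [0.57482594 0.07576517 0.15222591]
0.13 1 0.582 0.582 0.103 0.103
0.14 28 0.566 0.59 0.061 0.096
0.15 56 0.566 0.588 0.059 0.095
0.16 42 0.565 0.588 0.059 0.093
0.17 36 0.564 0.577 0.058 0.096
0.18 24 0.565 0.577 0.057 0.093
0.19 9 0.567 0.575 0.052 0.061
0.21 111 0.532 0.62 -0.011 0.161
0.22 218 0.529 0.623 -0.011 0.162
0.23 206 0.53 0.623 -0.017 0.161
[[315, 161], [324, 165], [324, 164], [315, 160], [313, 161], [310, 160], [323, 165], [312, 161], [317, 166], [313, 160], [321, 165], [322, 165], [314, 160], [323, 164], [313, 159]] [[0.582, 0.103, 0.129], [0.59, 0.067, 0.136], [0.59, 0.068, 0.138], [0.578, 0.092, 0.139], [0.572, 0.09, 0.139], [0.567, 0.096, 0.14], [0.585, 0.063, 0.14], [0.569, 0.089, 0.14], [0.571, 0.065, 0.14], [0.573, 0.092, 0.14], [0.58, 0.064, 0.141], [0.582, 0.061, 0.142], [0.574, 0.089, 0.142], [0.586, 0.064, 0.142], [0.574, 0.094, 0.142]]
```

The image and depth show the fingertips are really at z ≈ 0.137 while the reported TCP z is 0.097. The camera heights match the shelf and board in the text, so the arm's z reads about 40 mm low. The fingers closed on air above the rim. I'm reopening them and going 40 mm lower.

step_arm([
  [0,0,0.2],
  [0,0,0],
  [0,0,0],
  [0,0,0],
  [0,0,0],
  [0,0,0],
  [0,0,0],
  [0,0,0],
  [0,0,0],
  [0,0,0],
  [0,0,0],
  [0,0,0],
], turn=[0,0,0,0,0,0,0,0,0,0,0,0], grip=0)

```text
time: 5.35
ee_pos: [0.5778, 0.0805, 0.1025]
eef_rot: [-0.065, 0.998, 0.0, 0.0]
ft_force: [0.0, -0.1, 0.4]
width: 0.0866
grip_force: 0.0
```

```bash
cat > f.py <<'E'
from m import *
def fingers(c,xy):
    X=cloud(c);I=c["image"].astype(int)
    m=(I.max(-1)<45)&(np.hypot(X[...,0]-xy[0],X[...,1]-xy[1])<.075)&(X[...,2]>.06)
    P=X[m];zb=P[:,2].min()
    t=np.percentile(P[:,2],2);Q=P[P[:,2]<t+.04]
    L=Q[Q[:,1]>xy[1]];R=Q[Q[:,1]<=xy[1]]
    f=lambda q:(len(q),q[:,0].min().round(4),q[:,0].max().round(4),q[:,1].min().round(4),q[:,1].max().round(4),np.sort(q[:,2])[:5].round(4)) if len(q) else 0
    print("zlow",np.percentile(P[:,2],[0,1,2,5]).round(4),"L",f(L),"R",f(R))
E
python3 - <<'E'
from f import *
s=read_state();print(s["ee_pos"],s["width"])
fingers(camera("side"),(.578,.079))
fingers(camera("top"),(.578,.079))
E
```

```text
[0.57778314 0.08054095 0.10249175] 0.08656387767010433
zlow [0.1441 0.1481 0.152  0.1615] L (124, np.float64(0.5587), np.float64(0.5783), np.float64(0.1188), np.float64(0.1299), array([0.1455, 0.1461, 0.1463, 0.1465, 0.147 ])) R (142, np.float64(0.5723), np.float64(0.5935), np.float64(0.0227), np.float64(0.0339), array([0.1441, 0.1443, 0.1453, 0.1453, 0.1454]))
zlow [0.2327 0.2345 0.2349 0.2518] L 0 R (46, np.float64(0.5486), np.float64(0.6192), np.float64(0.0087), np.float64(0.018), array([0.2327, 0.2338, 0.2345, 0.2348, 0.2349]))
```

step_arm([
  [0,-0.06,-0.6],
  [0,0,-0.6],
  [0,0,-0.4],
  [0,0,-0.2],
  [0,0,0],
], turn=[0,0,0,0,0])

```text
time: 5.95
ee_pos: [0.577, 0.0789, 0.0563]
eef_rot: [-0.065, 0.998, -0.0, -0.001]
ft_force: [-0.7, -0.4, -0.0]
width: 0.087
grip_force: 0.0
```

step_arm([
  [0,0,0],
  [0,0,0],
  [0,0,0],
  [0,0,0],
  [0,0,0],
  [0,0,0],
  [0,0,0],
], turn=[0,0,0,0,0,0,0], grip=1)

```text
time: 6.65
ee_pos: [0.5778, 0.0791, 0.0576]
eef_rot: [-0.065, 0.998, 0.0, 0.0]
ft_force: [-0.9, 0.3, 0.6]
width: 0.0498
grip_force: 20.0
```

The square vase is gripped: width 49.8 mm at 20 N. I'm lifting it and carrying it to the far free part of the board.

step_arm([
  [0,0,0.4],
  [0,0,0.7],
  [0,0.3,0.7],
  [-0.1,0.7,0],
  [-0.15,0.9,0],
  [-0.2,1,0],
  [-0.2,1,0],
  [-0.2,1,0],
  [-0.2,1,0],
  [-0.2,1,0],
  [-0.2,1,0],
  [-0.15,1,0],
], turn=[0,0,0,0,0,0,0,0,0,0,0,0])

```text
time: 7.85
ee_pos: [0.5373, 0.3024, 0.1029]
eef_rot: [-0.065, 0.998, -0.0, -0.0]
ft_force: [0.7, -0.7, -2.5]
width: 0.0498
grip_force: 20.0
```

step_arm([
  [0.08,0.9,0],
  [0,0.6,0],
  [0,0.2,0],
  [0,0,-0.5],
  [0,0,-0.4],
  [0,0,-0.2],
  [0,0,-0.1],
  [0,0,-0.1],
  [0,0,0],
  [0,0,0],
], turn=[0,0,0,0,0,0,0,0,0,0])

```text
time: 8.85
ee_pos: [0.54, 0.3441, 0.0703]
eef_rot: [-0.065, 0.998, 0.0, 0.0]
ft_force: [0.3, -0.7, -2.4]
width: 0.05
grip_force: 20.0
```

step_arm([
  [0,0,-0.04],
  [0,0,-0.04],
  [0,0,-0.03],
  [0,0,0],
], turn=[0,0,0,0])

```text
time: 9.25
ee_pos: [0.5399, 0.3441, 0.0676]
eef_rot: [-0.065, 0.998, 0.0, 0.0]
ft_force: [-1.7, -0.0, 1.8]
width: 0.0497
grip_force: 20.0
```

```bash
python3 - <<'E'
from bench import *
s=read_state();print(s["time"],s["ee_pos"],s["ft_force"],s["width"])
E
```

```text
9.25 [0.53989316 0.34412617 0.06764562] [-1.67610926 -0.03680101  1.76880049] 0.04972068734332952
```

Board contact came at +10 mm, as expected. I'm releasing, rising and going to the cylinder.

step_arm([
  [0,0,0],
  [0,0,0],
  [0,0,0],
  [0,0,0],
  [0,0,0],
  [0,0,0.3],
  [0,0,0.7],
  [0,0,0.8],
  [0,0,0.6],
  [0.1,-0.6,0],
  [0.1,-1,0],
  [0.1,-1,0],
], turn=[0,0,0,0,0,0,0,0,0,0,0,0], grip=0)

```text
time: 10.45
ee_pos: [0.5471, 0.2769, 0.1264]
eef_rot: [-0.065, 0.998, -0.0, -0.0]
ft_force: [-0.4, -0.4, -0.0]
width: 0.0869
grip_force: 0.0
```

step_arm([
  [0.1,-1,0],
  [0.1,-1,0],
  [0.1,-1,0],
  [0.1,-1,0],
  [0.1,-1,0],
  [0.1,-1,0],
  [0.04,-1,0],
  [0,-1,0],
  [0,-1,0],
  [0,-1,0],
  [0,-1,0],
  [0,-0.71,0],
], turn=[0,0,0,0,0,0,0,0,0,0,0,0])

```text
time: 11.65
ee_pos: [0.5623, -0.0171, 0.1265]
eef_rot: [-0.064, 0.998, -0.0, -0.001]
ft_force: [-0.6, -0.4, 0.0]
width: 0.0869
grip_force: 0.0
```

```bash
python3 - <<'E'
from f import *
c=camera("side");s=read_state();print(s["ee_pos"],s["width"])
fingers(c,(.563,-.014))
X=cloud(c)
P=near(X,(.54,.344),.045,.1,.2);zt=np.percentile(P[:,2],98);Q=P[P[:,2]>zt-.008]
print("sq on board",zt,cv2.minAreaRect(Q[:,:2].astype(np.float32)*1000))
E
```

```text
[ 0.56217215 -0.02017405  0.12658818] 0.08723205089088326
zlow [0.1662 0.1713 0.1751 0.1852] L (148, np.float64(0.5432), np.float64(0.5643), np.float64(0.0226), np.float64(0.0338), array([0.1662, 0.1676, 0.1679, 0.1683, 0.1691])) R (147, np.float64(0.5568), np.float64(0.5777), np.float64(-0.0757), np.float64(-0.0635), array([0.1679, 0.1684, 0.169 , 0.169 , 0.1693]))
sq on board 0.14196295774437853 ((538.089111328125, 344.419189453125), (53.09807205200195, 56.73079299926758), 10.48062515258789)
```

step_arm([
  [0,0,0],
  [0,0,0],
  [0,0,0],
], turn=[0,0,0])

```text
time: 12.0
ee_pos: [0.5631, -0.0126, 0.127]
eef_rot: [-0.066, 0.998, 0.0, -0.0]
ft_force: [-0.4, 0.1, 0.1]
width: 0.0871
grip_force: 0.0
```

step_arm([
  [0,0,-0.4],
  [0,0,-0.7],
  [0,0,-0.7],
  [0,0,-0.5],
  [0,0,-0.2],
  [0,0,0],
], turn=[0,0,0,0,0,0])

```text
time: 12.6
ee_pos: [0.5628, -0.0136, 0.064]
eef_rot: [-0.065, 0.998, -0.0, -0.001]
ft_force: [-0.1, -0.2, 0.4]
width: 0.0871
grip_force: 0.0
```

step_arm([
  [0,0,0],
  [0,0,0],
  [0,0,0],
  [0,0,0],
  [0,0,0],
  [0,0,0],
  [0,0,0],
], turn=[0,0,0,0,0,0,0], grip=1)

```text
time: 13.3
ee_pos: [0.5634, -0.0136, 0.0649]
eef_rot: [-0.065, 0.998, 0.0, 0.0]
ft_force: [-0.6, 1.1, 3.0]
width: 0.0532
grip_force: 20.0
```

```bash
python3 - <<'E'
from bench import *
s=read_state();print(s["time"],s["ee_pos"],s["ft_force"],s["width"],s["grip_force"])
E
```

```text
13.3 [ 0.56335679 -0.0135956   0.06489399] [-0.55188536  1.0687968   3.04664574] 0.05317370919606951 19.999580873667355
```

step_arm([
  [0,0,0.4],
  [0,0,0.7],
  [0,0.3,0.5],
  [-0.2,0.7,0],
  [-0.35,1,0],
  [-0.35,1,0],
  [-0.35,1,0],
  [-0.35,1,0],
  [-0.35,1,0],
  [-0.35,1,0],
  [-0.35,1,0],
  [-0.35,1,0],
], turn=[0,0,0,0,0,0,0,0,0,0,0,0])

```text
time: 14.5
ee_pos: [0.4875, 0.2128, 0.1052]
eef_rot: [-0.065, 0.998, 0.0, 0.0]
ft_force: [0.2, 0.1, -2.8]
width: 0.0531
grip_force: 20.0
```

step_arm([
  [-0.35,1,0],
  [-0.35,1,0],
  [-0.35,1,0],
  [-0.35,0.9,0],
  [-0.3,0.6,0],
  [-0.2,0.4,0],
  [-0.04,0.16,0],
  [0,0,-0.4],
  [0,0,-0.4],
  [0,0,-0.2],
  [0,0,-0.1],
  [0,0,-0.04],
], turn=[0,0,0,0,0,0,0,0,0,0,0,0])

```text
time: 15.7
ee_pos: [0.4399, 0.3372, 0.0758]
eef_rot: [-0.065, 0.998, -0.0, -0.0]
ft_force: [-1.2, 0.4, -3.1]
width: 0.0533
grip_force: 20.0
```

step_arm([
  [0,0,-0.04],
  [0,0,-0.03],
  [0,0,0],
], turn=[0,0,0])

```text
time: 16.0
ee_pos: [0.44, 0.3379, 0.0749]
eef_rot: [-0.065, 0.998, 0.0, 0.0]
ft_force: [-0.3, -0.7, 0.1]
width: 0.0528
grip_force: 20.0
```

step_arm([
  [0,0,0],
  [0,0,0],
  [0,0,0],
  [0,0,0],
  [0,0,0],
  [0,0,0.3],
  [0,0,0.7],
  [0,0,0.8],
  [0,0,0.5],
  [0.2,-0.6,0],
  [0.4,-1,0],
  [0.4,-1,0],
], turn=[0,0,0,0,0,0,0,0,0,0,0,0], grip=0)

```text
time: 17.2
ee_pos: [0.4649, 0.2707, 0.1312]
eef_rot: [-0.065, 0.998, -0.0, -0.0]
ft_force: [-0.0, 0.7, -0.7]
width: 0.087
grip_force: 0.0
```

step_arm([
  [0.4,-1,0],
  [0.4,-1,0],
  [0.4,-1,0],
  [0.4,-1,0],
  [0.4,-1,0],
  [0.4,-1,0],
  [0.4,-1,0],
  [0.4,-1,0],
  [0.4,-1,0],
  [0.4,-1,0],
  [0.4,-1,0],
  [0.4,-1,0],
], turn=[0,0,0,0,0,0,0,0,0,0,0,0])

```text
time: 18.4
ee_pos: [0.5842, -0.0298, 0.1311]
eef_rot: [-0.065, 0.998, -0.0, -0.001]
ft_force: [0.3, -0.3, 0.5]
width: 0.0867
grip_force: 0.0
```

step_arm([
  [0.35,-0.9,0],
  [0.2,-0.7,0],
  [0.1,-0.5,0],
  [0.01,-0.44,0],
  [0,-0.2,0],
  [0,0,0],
  [0,0,0],
  [0,0,0],
], turn=[0,0,0,0,0,0,0,0])

```text
time: 19.2
ee_pos: [0.6013, -0.0947, 0.132]
eef_rot: [-0.066, 0.998, 0.0, 0.0]
ft_force: [-0.6, -0.2, 0.3]
width: 0.087
grip_force: 0.0
```

```bash
python3 - <<'E'
from f import *
c=camera("wrist");save(c,"w3.png");X=cloud(c);s=read_state();print(s["ee_pos"],s["joint_positions"])
P=near(X,(.6016,-.0956),.03,.12,.17);zt=np.percentile(P[:,2],98);Q=P[P[:,2]>zt-.006];print("bot",len(Q),zt,circ(Q[:,:2]),Q.mean(0))
X=cloud(camera("top"))
P=near(X,(.44,.338),.04,.1,.2);zt=np.percentile(P[:,2],98);Q=P[P[:,2]>zt-.008];print("cyl on board",zt,circ(Q[:,:2]))
E
```

```text
[ 0.60129994 -0.09474151  0.13200308] [-0.2454971   0.34059319  0.40839136  1.5978496  -0.14158776  1.23250967
  1.8913795 ]
bot 1561 0.15389350482996264 (array([ 0.60168669, -0.09580893]), np.float64(0.009183022700501513)) [ 0.60130122 -0.09584625  0.15240044]
cyl on board 0.15048294091194758 (array([0.44070945, 0.33611627]), np.float64(0.02486108357988525))
```

View pics/w3.png

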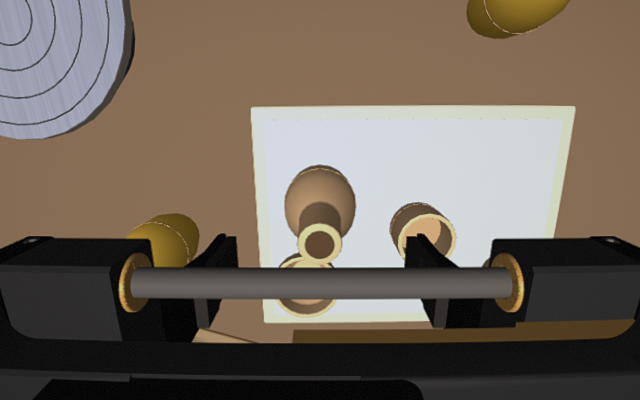

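The wrist view shows the brown bottle's neck at (320,243), midway between the fingers. The cup at (425,240) and the bowl at (305,285) are clear of them. I'm descending.

step_arm([
  [0,-0.04,-0.4],
  [0,0,-0.7],
  [0,0,-0.6],
  [0,0,-0.4],
  [0,0,-0.14],
  [0,0,0],
], turn=[0,0,0,0,0,0])

```text
time: 19.9
ee_pos: [0.601, -0.0967, 0.0755]
eef_rot: [-0.065, 0.998, 0.0, -0.0]
ft_force: [0.6, -0.2, -0.5]
width: 0.0869
grip_force: 0.0
```

step_arm([
  [0,0,0],
  [0,0,0],
  [0,0,0],
  [0,0,0],
  [0,0,0],
  [0,0,0],
  [0,0,0],
  [0,0,0],
  [0,0,0],
  [0,0,0],
  [0,0,0],
], turn=[0,0,0,0,0,0,0,0,0,0,0], grip=1)

```text
time: 21.0
ee_pos: [0.6012, -0.0965, 0.0759]
eef_rot: [-0.065, 0.998, 0.0, -0.0]
ft_force: [-1.7, 0.4, 0.4]
width: 0.0272
grip_force: 20.0
```

```bash
python3 - <<'E'
from bench import *
s=read_state();print(s["time"],s["ee_pos"],s["ft_force"],s["width"],s["grip_force"])
E
```

```text
21.0 [ 0.60124297 -0.09651286  0.07594317] [-1.66760388  0.43392009  0.4455772 ] 0.027245358771401683 19.99792068762048
```

step_arm([
  [0,0,0.4],
  [0,0,0.8],
  [0,0,1],
  [0,0.2,0.8],
  [-0.3,0.6,0],
  [-0.5,0.9,0],
  [-0.6,1,0],
  [-0.6,1,0],
  [-0.6,1,0],
  [-0.6,1,0],
  [-0.6,1,0],
  [-0.6,1,0],
], turn=[0,0,0,0,0,0,0,0,0,0,0,0])

```text
time: 22.2
ee_pos: [0.4905, 0.0963, 0.1515]
eef_rot: [-0.065, 0.998, -0.0, 0.0]
ft_force: [1.2, 1.1, -3.3]
width: 0.0272
grip_force: 19.9
```

step_arm([
  [-0.6,1,0],
  [-0.6,1,0],
  [-0.6,1,0],
  [-0.6,1,0],
  [-0.6,1,0],
  [-0.6,1,0],
  [-0.6,1,0],
  [-0.6,1,0],
  [-0.6,0.7,0],
  [-0.45,0.48,0],
  [-0.2,0.2,0],
  [0,0.1,0],
], turn=[0,0,0,0,0,0,0,0,0,0,0,0])

```text
time: 23.4
ee_pos: [0.3398, 0.3328, 0.1512]
eef_rot: [-0.065, 0.998, -0.0, 0.0]
ft_force: [1.1, -0.9, -2.9]
width: 0.0276
grip_force: 19.9
```

step_arm([
  [0,0,-0.4],
  [0,0,-0.7],
  [0,0,-0.7],
  [0,0,-0.4],
  [0,0,-0.2],
  [0,0,-0.1],
  [0,0,-0.04],
  [0,0,-0.04],
  [0,0,0],
], turn=[0,0,0,0,0,0,0,0,0])

```text
time: 24.3
ee_pos: [0.3402, 0.333, 0.0868]
eef_rot: [-0.065, 0.998, 0.0, 0.0]
ft_force: [0.0, 0.1, -2.9]
width: 0.0272
grip_force: 19.9
```

step_arm([
  [0,0,-0.03],
  [0,0,-0.02],
  [0,0,0],
], turn=[0,0,0])

```text
time: 24.6
ee_pos: [0.3404, 0.3332, 0.0858]
eef_rot: [-0.065, 0.998, 0.0, 0.0]
ft_force: [-0.5, 0.5, 1.7]
width: 0.0271
grip_force: 20.0
```

```bash
python3 - <<'E'
from bench import *
s=read_state();print(s["time"],s["ee_pos"],s["ft_force"],s["width"],s["grip_force"])
E
```

```text
24.6 [0.34035038 0.33320312 0.0858038 ] [-0.52349507  0.49375649  1.72620116] 0.02710018610879067 20.01597716637491
```

step_arm([
  [0,0,0],
  [0,0,0],
  [0,0,0],
  [0,0,0],
  [0,0,0],
  [0,0,0.3],
  [0,0,0.7],
  [0,0,0.7],
  [0,0,0.3],
  [0.4,-0.5,0],
  [0.8,-0.95,0],
  [0.8,-0.95,0],
], turn=[0,0,0,0,0,0,0,0,0,0,0,0], grip=0)

```text
time: 25.8
ee_pos: [0.3903, 0.2723, 0.1353]
eef_rot: [-0.066, 0.998, 0.0, 0.0]
ft_force: [1.2, -0.2, 0.2]
width: 0.0871
grip_force: 0.0
```

step_arm([
  [0.8,-0.95,0],
  [0.8,-0.95,0],
  [0.8,-0.95,0],
  [0.8,-0.95,0],
  [0.8,-0.95,0],
  [0.8,-0.95,0],
  [0.8,-0.95,0],
  [0.8,-0.95,0],
  [0.8,-0.95,0],
  [0.8,-0.95,0],
  [0.6,-0.7,0],
  [0.5,-0.6,0],
], turn=[0,0,0,0,0,0,0,0,0,0,0,0])

```text
time: 27.0
ee_pos: [0.6181, 0.0014, 0.1349]
eef_rot: [-0.065, 0.998, -0.0, -0.0]
ft_force: [-0.5, 0.3, 0.2]
width: 0.0874
grip_force: 0.0
```

step_arm([
  [0.2,-0.24,0],
  [0,0,0],
  [0,0,0],
  [0,0,0],
], turn=[0,0,0,0])

```text
time: 27.4
ee_pos: [0.6221, -0.0019, 0.1353]
eef_rot: [-0.066, 0.998, 0.0, -0.0]
ft_force: [0.1, 0.1, -0.6]
width: 0.087
grip_force: 0.0
```

```bash
python3 - <<'E'
from f import *
c=camera("wrist");save(c,"w4.png");X=cloud(c);s=read_state();print(s["ee_pos"],s["width"])
P=near(X,(.6227,-.0027),.04,.05,.09);zt=np.percentile(P[:,2],98);Q=P[P[:,2]>zt-.005];print("cup",len(Q),zt,circ(Q[:,:2]),cv2.minEnclosingCircle(Q[:,:2].astype(np.float32)*1000))
X=cloud(camera("side"))
for n,xy in(("bot",(.34,.333)),("cyl",(.44,.338)),("sq",(.54,.344))):
    P=near(X,xy,.045,.1,.2);zt=np.percentile(P[:,2],98);Q=P[P[:,2]>zt-.008];print(n,zt,circ(Q[:,:2]))
E
```

```text
[ 0.62216059 -0.00201791  0.13535659] 0.08697341291294154
cup 907 0.06867769346797657 (array([ 0.62287023, -0.00259753]), np.float64(0.02272477017488388)) ((623.1676025390625, -2.528700351715088), 24.941055297851562)
bot 0.1661720138700049 (array([0.34229187, 0.33070681]), np.float64(0.00998105362934832))
cyl 0.15013658935339788 (array([0.44044806, 0.3359127 ]), np.float64(0.02494689027417212))
sq 0.14197176274894024 (array([0.53838286, 0.34244976]), np.float64(0.026429966741035704))
```

View pics/w4.png

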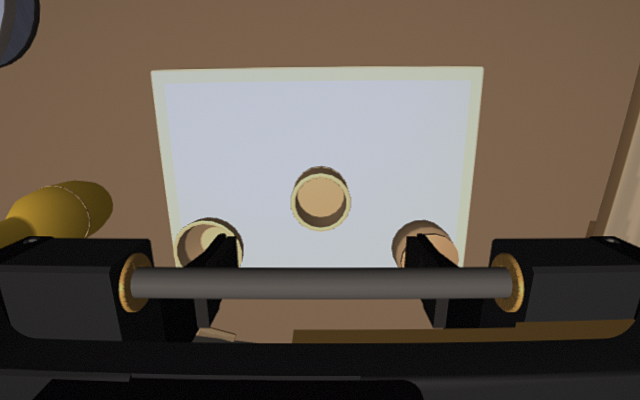

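The wrist view shows the cup at (321,200) between the fingers, with the bowl at (210,245) and the jar at (425,245) outside them. I'm descending.

step_arm([
  [0,0,-0.4],
  [0,0,-0.8],
  [0,0,-1],
  [0,0,-1],
  [0,0,-1],
  [0,0,-0.7],
  [0,0,-0.4],
  [0,0,-0.2],
  [0,0,0],
], turn=[0,0,0,0,0,0,0,0,0])

```text
time: 28.4
ee_pos: [0.6223, -0.0032, -0.0026]
eef_rot: [-0.065, 0.998, 0.0, -0.0]
ft_force: [-0.6, -0.2, 0.1]
width: 0.0868
grip_force: 0.0
```

step_arm([
  [0,0,0],
  [0,0,0],
  [0,0,0],
  [0,0,0],
  [0,0,0],
  [0,0,0],
  [0,0,0],
  [0,0,0],
], turn=[0,0,0,0,0,0,0,0], grip=1, newtons=12)

```text
time: 29.2
ee_pos: [0.6226, -0.0032, -0.0021]
eef_rot: [-0.065, 0.998, 0.0, 0.0]
ft_force: [-0.7, 0.5, 2.0]
width: 0.0502
grip_force: 12.0
```

```bash
python3 - <<'E'
from bench import *
s=read_state();print(s["time"],s["ee_pos"],s["ft_force"],s["width"],s["grip_force"],s["joint_positions"])
E
```

```text
29.2 [ 0.62258835 -0.00317103 -0.00213609] [-0.74579467  0.45507054  2.02790406] 0.05023439980617036 11.999759844329674 [-0.30992171  0.50143704  0.30947974  1.67460506 -0.17590035  0.99278803
  1.761237  ]
```

step_arm([
  [0,0,0.4],
  [0,0,0.8],
  [0,0,1],
  [0,0,1],
  [0,-0.2,0.8],
  [-0.2,-0.6,0],
  [-0.4,-1,0],
  [-0.4,-1,0],
  [-0.4,-1,0],
  [-0.4,-1,0],
  [-0.4,-1,0],
  [-0.4,-1,0],
], turn=[0,0,0,0,0,-0.3,-0.3,-0.3,-0.3,-0.3,-0.3,-0.3])

```text
time: 30.4
ee_pos: [0.5564, -0.1756, 0.0976]
eef_rot: [0.063, 0.998, 0.0, -0.0]
ft_force: [0.6, 0.3, 0.4]
width: 0.0503
grip_force: 12.0
```

step_arm([
  [-0.4,-1,0],
  [-0.4,-1,0],
  [-0.4,-1,0],
  [-0.4,-1,0],
  [-0.4,-1,0],
  [-0.4,-0.9,0],
  [-0.2,-0.5,0],
  [-0.1,-0.3,0],
  [0,0,0],
  [0,0,0],
  [0,0,0],
], turn=[-0.3,-0.3,-0.3,-0.3,-0.3,0,0,0,0,0,0])

```text
time: 31.5
ee_pos: [0.4908, -0.3394, 0.0976]
eef_rot: [0.149, 0.989, 0.0, 0.0]
ft_force: [-0.5, -0.1, -2.1]
width: 0.05
grip_force: 12.0
```

```bash
python3 - <<'E'
from f import *
s=read_state();print(s["time"],s["ee_pos"],s["width"],s["joint_positions"])
for n in("top","side"):
    c=camera(n);X=cloud(c);save(c,n+"5.png")
    P=near(X,(.489,-.341),.04,.12,.185);I=P[:,2]
    print(n,len(P),np.percentile(I,[2,50,98]) if len(P) else 0)
    if n=="side": cv2.imwrite("pics/c5.png",cv2.resize(c["image"][140:390,250:500,::-1],(600,600)))
E
```

```text
31.5 [ 0.49077631 -0.33942144  0.09760612] 0.050019154857922216 [ 0.07779848  0.36377612  0.55915086  1.67536966 -0.20784996  1.16232045
  1.96144609]
top 89 [0.13882343 0.14831321 0.16999819]
side 58 [0.13253444 0.14138882 0.17495825]
```

View pics/c5.png

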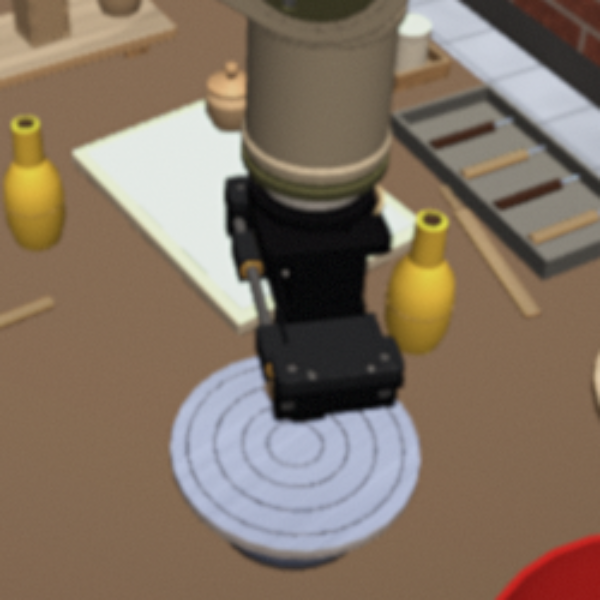

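The view shows the gripper holding the cup over the wheel, whose rings are centred at (295,445). The yellow bottles haven't moved. I'm lowering the cup.

step_arm([
  [-0.03,-0.06,-0.4],
  [0,0,-0.6],
  [0,0,-0.4],
  [0,0,-0.2],
  [0,0,-0.1],
  [0,0,-0.04],
  [0,0,-0.03],
  [0,0,0],
], turn=[0,0,0,0,0,0,0,0])

```text
time: 32.4
ee_pos: [0.4894, -0.3423, 0.0538]
eef_rot: [0.15, 0.989, -0.0, 0.0]
ft_force: [0.2, 0.2, -0.2]
width: 0.0501
grip_force: 12.0
```

```bash
python3 - <<'E'
from bench import *
s=read_state();print(s["time"],s["ee_pos"],s["ft_force"],s["width"],s["grip_force"])
E
```

```text
32.4 [ 0.48942782 -0.3423338   0.0537658 ] [ 0.19585164  0.1777253  -0.20098595] 0.05012938978330367 11.999862235716137
```

step_arm([
  [0,0.04,-0.03],
  [0,0,-0.03],
  [0,0,-0.02],
  [0,0,0],
], turn=[0,0,0,0])

```text
time: 32.8
ee_pos: [0.4894, -0.3411, 0.0518]
eef_rot: [0.15, 0.989, 0.0, 0.0]
ft_force: [-0.7, 1.8, 4.2]
width: 0.0501
grip_force: 12.0
```

```bash
python3 - <<'E'
from bench import *
s=read_state();print(s["time"],s["ee_pos"],s["ft_force"],s["width"],s["grip_force"])
E
```

```text
32.8 [ 0.48940846 -0.34114765  0.05182401] [-0.66569895  1.76348179  4.16632945] 0.050146474098601394 11.99976702024287
```

step_arm([
  [0,0,0],
  [0,0,0],
  [0,0,0],
  [0,0,0],
  [0,0,0],
  [0,0,0.3],
  [0,0,0.7],
  [0,0,0.8],
  [0,0,0.8],
  [0,0,0.7],
  [0,0.5,0],
  [0,1,0],
], turn=[0,0,0,0,0,0,0,0,0,0,0,0.3], grip=0)

```text
time: 34.0
ee_pos: [0.4888, -0.3045, 0.1342]
eef_rot: [0.134, 0.991, -0.001, 0.0]
ft_force: [0.1, -1.0, -1.4]
width: 0.0874
grip_force: 0.0
```

step_arm([
  [0,1,0],
  [0,1,0],
  [0,1,0],
  [0,1,0],
  [0,1,0],
  [0,1,0],
  [0,1,0],
  [0,1,0],
  [0,1,0],
  [0,1,0],
  [0,1,0],
  [0,1,0],
], turn=[0.3,0.3,0.3,0.3,0.3,0.3,0.3,0.3,0.3,0.3,0.3,0])

```text
time: 35.2
ee_pos: [0.4892, -0.0016, 0.134]
eef_rot: [-0.066, 0.998, 0.0, 0.0]
ft_force: [0.0, 0.8, 0.4]
width: 0.0873
grip_force: 0.0
```

```bash
python3 - <<'E'
from f import *
s=read_state();print(s["time"],s["ee_pos"],s["eef_rot"],s["joint_positions"])
for n in("top","side"):
    c=camera(n);X=cloud(c)
    P=near(X,(.489,-.341),.05,.1,.14);zt=np.percentile(P[:,2],98);Q=P[P[:,2]>zt-.006]
    print(n,len(Q),zt,circ(Q[:,:2]),cv2.minEnclosingCircle(Q[:,:2].astype(np.float32)*1000))
    if n=="side":cv2.imwrite("pics/c6.png",cv2.resize(c["image"][100:390,200:560,::-1],(720,580)))
E
```

```text
35.2 [ 0.48918083 -0.00163586  0.13396671] [-6.64609117e-02  9.97789028e-01  4.81939194e-05  2.56966630e-05] [-0.36442036  0.06226751  0.28628322  1.89362088 -0.01904583  1.18824264
  1.63226344]
top 137 0.12485506128856476 (array([ 0.49007353, -0.34221953]), np.float64(0.022587938059579607)) ((490.4158020019531, -342.5602111816406), 25.125762939453125)
side 227 0.125199443745973 (array([ 0.49009265, -0.34253389]), np.float64(0.022430575065476736)) ((490.15557861328125, -341.4750061035156), 25.675397872924805)
```

View pics/c6.png

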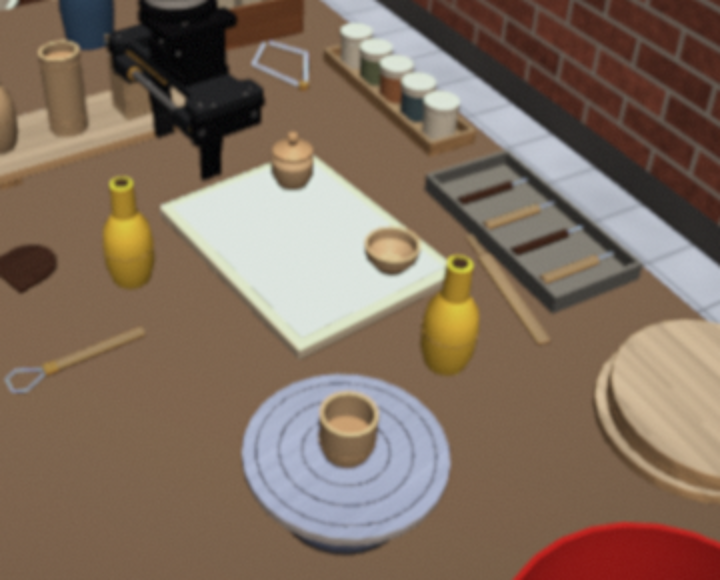

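The cup stands upright on the wheel at (348,430) in the crop, measured at (0.490, -0.342), which is the centre. Now I'm fetching the bottle back.

step_arm([
  [-0.3,0.7,0],
  [-0.5,1,0],
  [-0.5,1,0],
  [-0.5,1,0],
  [-0.5,1,0],
  [-0.5,1,0],
  [-0.5,1,0],
  [-0.5,1,0],
  [-0.5,1,0],
  [-0.5,1,0],
  [-0.5,1,0],
  [-0.4,1,0],
], turn=[0,0,0,0,0,0,0,0,0,0,0,0])

```text
time: 36.5
ee_pos: [0.3459, 0.2899, 0.134]
eef_rot: [-0.065, 0.998, 0.0, 0.0]
ft_force: [0.7, -0.5, 0.5]
width: 0.087
grip_force: 0.0
```

step_arm([
  [-0.2,0.8,0],
  [-0.06,0.6,0],
  [0,0.27,0],
  [0,0.1,0],
  [0,0,0],
  [0,0,0],
  [0,0,0],
], turn=[0,0,0,0,0,0,0])

```text
time: 37.2
ee_pos: [0.3406, 0.3324, 0.134]
eef_rot: [-0.065, 0.998, -0.0, 0.0]
ft_force: [0.3, 1.1, 0.2]
width: 0.0867
grip_force: 0.0
```

```bash
python3 - <<'E'
from f import *
c=camera("wrist");X=cloud(c);s=read_state();print(s["ee_pos"],s["eef_rot"])
P=near(X,(.341,.332),.03,.13,.18);zt=np.percentile(P[:,2],98);Q=P[P[:,2]>zt-.006];print("bot",len(Q),zt,circ(Q[:,:2]))
E
```

```text
[0.34054459 0.33248277 0.13404715] [-6.45994541e-02  9.97911272e-01  1.86257959e-05  5.87544254e-05]
bot 1654 0.16377760691514479 (array([0.34035977, 0.33337328]), np.float64(0.009075229846894042))
```

step_arm([
  [0,0.03,-0.4],
  [0,0,-0.6],
  [0,0,-0.5],
  [0,0,-0.3],
  [0,0,-0.13],
  [0,0,0],
], turn=[0,0,0,0,0,0])

```text
time: 37.85
ee_pos: [0.3401, 0.3337, 0.0854]
eef_rot: [-0.065, 0.998, -0.0, -0.0]
ft_force: [0.2, -0.1, 1.0]
width: 0.0868
grip_force: 0.0
```

step_arm([
  [0,0,0],
  [0,0,0],
  [0,0,0],
  [0,0,0],
  [0,0,0],
  [0,0,0],
  [0,0,0],
  [0,0,0],
  [0,0,0],
  [0,0,0],
  [0,0,0],
], turn=[0,0,0,0,0,0,0,0,0,0,0], grip=1, newtons=20)

```text
time: 38.95
ee_pos: [0.3403, 0.3337, 0.0857]
eef_rot: [-0.065, 0.998, -0.0, -0.0]
ft_force: [0.0, -0.2, 0.4]
width: 0.0276
grip_force: 20.0
```

```bash
python3 - <<'E'
from bench import *
s=read_state();print(s["time"],s["ee_pos"],s["ft_force"],s["width"],s["grip_force"])
E
```

```text
38.95 [0.34028243 0.33372449 0.08572437] [ 0.03056528 -0.15503214  0.35079535] 0.02756508727912374 19.996008075254394
```

step_arm([
  [0,0,0.4],
  [0,0,0.8],
  [0,0,1],
  [0,0,0.8],
  [0.2,-0.5,0],
  [0.4,-0.8,0],
  [0.6,-1,0],
  [0.6,-1,0],
  [0.6,-1,0],
  [0.6,-1,0],
  [0.6,-1,0],
  [0.6,-1,0],
], turn=[0,0,0,0,0,0,0,0,0,0,0,0])

```text
time: 40.15
ee_pos: [0.4451, 0.1488, 0.1596]
eef_rot: [-0.065, 0.998, -0.0, -0.001]
ft_force: [-0.1, 1.3, -3.9]
width: 0.0274
grip_force: 19.9
```

step_arm([
  [0.6,-1,0],
  [0.6,-1,0],
  [0.6,-1,0],
  [0.6,-1,0],
  [0.6,-1,0],
  [0.6,-1,0],
  [0.6,-1,0],
  [0.6,-1,0],
  [0.6,-0.9,0],
  [0.5,-0.6,0],
  [0.2,-0.3,0],
  [0.14,-0.1,0],
], turn=[0,0,0,0,0,0,0,0,0,0,0,0])

```text
time: 41.35
ee_pos: [0.6005, -0.0976, 0.1597]
eef_rot: [-0.064, 0.998, -0.0, -0.001]
ft_force: [0.9, 0.6, -2.6]
width: 0.0273
grip_force: 19.9
```

step_arm([
  [0,0,-0.4],
  [0,0,-0.7],
  [0,0,-0.8],
  [0,0,-0.7],
  [0,0,-0.4],
  [0,0,-0.2],
  [0,0,-0.1],
  [0,0,0],
  [0,0,0],
], turn=[0,0,0,0,0,0,0,0,0])

```text
time: 42.25
ee_pos: [0.6017, -0.0962, 0.079]
eef_rot: [-0.065, 0.998, -0.0, 0.001]
ft_force: [0.4, -0.4, -3.5]
width: 0.0275
grip_force: 19.9
```

```bash
python3 - <<'E'
from bench import *
s=read_state();print(s["time"],s["ee_pos"],s["ft_force"],s["width"],s["grip_force"])
E
```

```text
42.25 [ 0.60171419 -0.09623561  0.07895327] [ 0.39358412 -0.3520143  -3.5452852 ] 0.02750120102386794 19.946428124758313
```

Lowering the last 3 mm.

step_arm([
  [-0.02,0,-0.04],
  [0,0,-0.04],
  [0,0,-0.03],
  [0,0,-0.02],
  [0,0,0],
], turn=[0,0,0,0,0])

```text
time: 42.75
ee_pos: [0.6013, -0.0962, 0.0758]
eef_rot: [-0.065, 0.998, 0.0, 0.001]
ft_force: [-1.3, 1.7, 5.2]
width: 0.0272
grip_force: 20.1
```

```bash
python3 - <<'E'
from bench import *
s=read_state();print(s["time"],s["ee_pos"],s["ft_force"],s["width"],s["grip_force"])
E
```

```text
42.75 [ 0.60129219 -0.09624465  0.07578116] [-1.26109278  1.71038729  5.22956919] 0.027242567309109116 20.068866231754328
```

step_arm([
  [0,0,0],
  [0,0,0],
  [0,0,0],
  [0,0,0],
  [0,0,0],
  [0,0,0.3],
  [0,0,0.7],
  [0,0,0.8],
  [0,0,0.5],
  [-0.2,0.6,0],
  [-0.4,1,0],
  [-0.4,1,0],
], turn=[0,0,0,0,0,0,0,0,0,0,0,0], grip=0)

```text
time: 43.95
ee_pos: [0.5746, -0.0295, 0.1315]
eef_rot: [-0.065, 0.998, 0.0, -0.001]
ft_force: [0.4, 0.8, 0.0]
width: 0.0871
grip_force: 0.0
```

step_arm([
  [-0.4,1,0],
  [-0.4,1,0],
  [-0.4,1,0],
  [-0.4,1,0],
  [-0.4,1,0],
  [-0.4,1,0],
  [-0.4,1,0],
  [-0.4,1,0],
  [-0.4,1,0],
  [-0.4,1,0],
  [-0.4,1,0],
  [-0.4,1,0],
], turn=[0,0,0,0,0,0,0,0,0,0,0,0])

```text
time: 45.15
ee_pos: [0.4538, 0.2704, 0.1316]
eef_rot: [-0.066, 0.998, -0.0, -0.001]
ft_force: [-0.1, -0.9, 0.9]
width: 0.0867
grip_force: 0.0
```

step_arm([
  [-0.3,1,0],
  [-0.2,0.8,0],
  [-0.1,0.6,0],
  [-0.05,0.3,0],
  [0,0.07,0],
  [0,0,0],
  [0,0,0],
], turn=[0,0,0,0,0,0,0])

```text
time: 45.85
ee_pos: [0.44, 0.337, 0.1324]
eef_rot: [-0.064, 0.998, -0.0, 0.0]
ft_force: [0.2, 0.2, -0.3]
width: 0.0869
grip_force: 0.0
```

```bash
python3 - <<'E'
from f import *
s=read_state();print(s["time"],s["ee_pos"],s["eef_rot"])
for n in("side","top"):
    X=cloud(camera(n))
    P=near(X,(.6015,-.0957),.04,.1,.2);zt=np.percentile(P[:,2],98);Q=P[P[:,2]>zt-.008];print("bot",n,zt,circ(Q[:,:2]))
E
```

```text
45.85 [0.44000625 0.33699619 0.13244362] [-6.43367578e-02  9.97928232e-01 -1.56359211e-04  4.08789658e-05]
bot side 0.1565471862488131 (array([ 0.60134795, -0.09698991]), np.float64(0.009914059916563564))
bot top 0.15580448027610683 (array([ 0.60120577, -0.09534913]), np.float64(0.009304101293693327))
```

The bottle is back within 1 mm. Next is the cylinder.

step_arm([
  [0,0.03,-0.4],
  [0,0,-0.7],
  [0,0,-0.6],
  [0,0,-0.4],
  [0,0,-0.2],
  [0,0,0],
], turn=[0,0,0,0,0,0])

```text
time: 46.55
ee_pos: [0.4393, 0.3385, 0.0743]
eef_rot: [-0.065, 0.998, -0.0, -0.0]
ft_force: [-0.1, 0.2, 0.1]
width: 0.0867
grip_force: 0.0
```

step_arm([
  [0,0,0],
  [0,0,0],
  [0,0,0],
  [0,0,0],
  [0,0,0],
  [0,0,0],
  [0,0,0],
  [0,0,0],
], turn=[0,0,0,0,0,0,0,0], grip=1)

```text
time: 47.35
ee_pos: [0.4396, 0.3387, 0.0751]
eef_rot: [-0.065, 0.998, 0.0, 0.0]
ft_force: [0.6, -1.3, 1.6]
width: 0.0524
grip_force: 20.0
```

```bash
python3 - <<'E'
from bench import *
s=read_state();print(s["time"],s["ee_pos"],s["ft_force"],s["width"],s["grip_force"])
E
```

```text
47.35 [0.43964887 0.33870025 0.0751326 ] [ 0.62413247 -1.33393945  1.58472874] 0.0524105590419171 19.987338804016872
```

step_arm([
  [0,0,0.4],
  [0,0,0.7],
  [0,-0.3,0.5],
  [0.2,-0.7,0],
  [0.35,-1,0],
  [0.35,-1,0],
  [0.35,-1,0],
  [0.35,-1,0],
  [0.35,-1,0],
  [0.35,-1,0],
  [0.35,-1,0],
  [0.35,-1,0],
], turn=[0,0,0,0,0,0,0,0,0,0,0,0])

```text
time: 48.55
ee_pos: [0.5145, 0.1123, 0.1154]
eef_rot: [-0.065, 0.998, 0.0, 0.0]
ft_force: [0.9, 1.6, -3.3]
width: 0.0533
grip_force: 20.0
```

step_arm([
  [0.35,-1,0],
  [0.35,-1,0],
  [0.35,-1,0],
  [0.35,-0.9,0],
  [0.3,-0.6,0],
  [0.2,-0.4,0],
  [0.04,-0.2,0],
  [0,0,-0.3],
  [0,0,-0.6],
  [0,0,-0.5],
  [0,0,-0.3],
  [0,0,-0.15],
], turn=[0,0,0,0,0,0,0,0,0,0,0,0])

```text
time: 49.75
ee_pos: [0.5623, -0.0132, 0.0676]
eef_rot: [-0.065, 0.998, 0.0, -0.001]
ft_force: [0.3, 0.4, -3.2]
width: 0.0529
grip_force: 20.0
```

step_arm([
  [0,0,-0.04],
  [0,0,0],
  [0,0,0],
], turn=[0,0,0])

```text
time: 50.05
ee_pos: [0.5634, -0.0137, 0.0682]
eef_rot: [-0.065, 0.998, 0.0, 0.0]
ft_force: [-0.1, -0.1, -2.7]
width: 0.0531
grip_force: 20.0
```

```bash
python3 - <<'E'
from bench import *
s=read_state();print(s["time"],s["ee_pos"],s["ft_force"],s["width"],s["grip_force"])
E
```

```text
50.05 [ 0.56338685 -0.01369781  0.06824254] [-0.11173055 -0.135473   -2.73451999] 0.05305968981123255 19.986184124338706
```

step_arm([
  [-0.01,0,-0.04],
  [0,0,-0.04],
  [0,0,-0.03],
  [0,0,-0.02],
  [0,0,0],
], turn=[0,0,0,0,0])

```text
time: 50.55
ee_pos: [0.5632, -0.0137, 0.0651]
eef_rot: [-0.065, 0.998, 0.0, 0.0]
ft_force: [-2.1, -0.7, 4.3]
width: 0.053
grip_force: 20.0
```

```bash
python3 - <<'E'
from bench import *
s=read_state();print(s["time"],s["ee_pos"],s["ft_force"],s["width"],s["grip_force"])
E
```

```text
50.55 [ 0.56317505 -0.01371218  0.06508404] [-2.13738281 -0.65769669  4.256328  ] 0.0530473074451544 19.971159748529317
```

step_arm([
  [0,0,0],
  [0,0,0],
  [0,0,0],
  [0,0,0],
  [0,0,0],
  [0,0,0.3],
  [0,0,0.7],
  [0,0,0.8],
  [0,0,0.7],
  [-0.1,0.6,0],
  [-0.1,1,0],
  [-0.1,1,0],
], turn=[0,0,0,0,0,0,0,0,0,0,0,0], grip=0)

```text
time: 51.75
ee_pos: [0.5554, 0.0517, 0.1278]
eef_rot: [-0.065, 0.998, 0.0, 0.0]
ft_force: [0.3, 0.9, -0.4]
width: 0.0868
grip_force: 0.0
```

step_arm([
  [-0.1,1,0],
  [-0.1,1,0],
  [-0.1,1,0],
  [-0.1,1,0],
  [-0.1,1,0],
  [-0.1,1,0],
  [-0.03,1,0],
  [0,1,0],
  [0,1,0],
  [0,1,0],
  [0,0.8,0],
  [0,0.5,0],
], turn=[0,0,0,0,0,0,0,0,0,0,0,0])

```text
time: 52.95
ee_pos: [0.5392, 0.3356, 0.1272]
eef_rot: [-0.066, 0.998, 0.0, 0.0]
ft_force: [0.8, -0.1, 0.2]
width: 0.0874
grip_force: 0.0
```

step_arm([
  [0,0.3,0],
  [0,0.11,0],
  [0,0,0],
  [0,0,0],
  [0,0,0],
], turn=[0,0,0,0,0])

```text
time: 53.45
ee_pos: [0.5399, 0.3431, 0.1271]
eef_rot: [-0.064, 0.998, -0.0, 0.0]
ft_force: [0.8, -0.3, 0.3]
width: 0.0873
grip_force: 0.0
```

```bash
python3 - <<'E'
from f import *
s=read_state();print(s["time"],s["ee_pos"],s["eef_rot"])
for n in("side","top"):
    X=cloud(camera(n))
    P=near(X,(.563,-.014),.04,.1,.2);zt=np.percentile(P[:,2],98);Q=P[P[:,2]>zt-.008];print("cyl",n,zt,circ(Q[:,:2]))
E
```

```text
53.45 [0.53985451 0.34311119 0.12710638] [-6.44981595e-02  9.97917820e-01 -7.81421177e-05  7.88252165e-05]
cyl side 0.1410558263121766 (array([ 0.56301057, -0.01512245]), np.float64(0.024687765215528935))
cyl top 0.14059104632458816 (array([ 0.56255514, -0.01516082]), np.float64(0.024057432398316755))
```

step_arm([
  [0,0.03,-0.4],
  [0,0,-0.7],
  [0,0,-0.7],
  [0,0,-0.4],
  [0,0,-0.18],
  [0,0,0],
], turn=[0,0,0,0,0,0])

```text
time: 54.15
ee_pos: [0.5393, 0.3446, 0.0669]
eef_rot: [-0.065, 0.998, -0.0, -0.0]
ft_force: [0.3, 0.4, 0.1]
width: 0.0867
grip_force: 0.0
```

step_arm([
  [0,0,0],
  [0,0,0],
  [0,0,0],
  [0,0,0],
  [0,0,0],
  [0,0,0],
  [0,0,0],
  [0,0,0],
], turn=[0,0,0,0,0,0,0,0], grip=1)

```text
time: 54.95
ee_pos: [0.5396, 0.3447, 0.0675]
eef_rot: [-0.065, 0.998, 0.0, 0.0]
ft_force: [-0.2, -0.6, 1.2]
width: 0.0498
grip_force: 20.0
```

```bash
python3 - <<'E'
from bench import *
s=read_state();print(s["time"],s["ee_pos"],s["ft_force"],s["width"],s["grip_force"],s["eef_rot"])
E
```

```text
54.95 [0.53957321 0.34474363 0.06753225] [-0.18143356 -0.6294622   1.19293296] 0.04978670970651365 19.960878588608466 [-6.50538306e-02  9.97881755e-01  3.26849827e-05  2.88128394e-05]
```

step_arm([
  [0,0,0.4],
  [0,0,0.7],
  [0,-0.3,0.7],
  [0.1,-0.7,0],
  [0.2,-1,0],
  [0.2,-1,0],
  [0.2,-1,0],
  [0.2,-1,0],
  [0.2,-1,0],
  [0.2,-1,0],
  [0.2,-1,0],
  [0.02,-1,0],
], turn=[0,0,0,0,0,0,0,0,0,0,0,0])

```text
time: 56.15
ee_pos: [0.5774, 0.1166, 0.1121]
eef_rot: [-0.064, 0.998, -0.0, -0.0]
ft_force: [0.5, 0.1, -2.1]
width: 0.05
grip_force: 20.0
```

step_arm([
  [0,-0.8,0],
  [0,-0.5,0],
  [0,-0.25,0],
  [0,-0.08,0],
  [0,0,0],
  [0,0,-0.4],
  [0,0,-0.6],
  [0,0,-0.5],
  [0,0,-0.3],
  [0,0,-0.2],
  [0,0,-0.06],
  [0,0,0],
], turn=[0,0,0,0,0,0,0,0,0,0,0,0])

```text
time: 57.35
ee_pos: [0.5776, 0.079, 0.061]
eef_rot: [-0.065, 0.998, 0.0, 0.0]
ft_force: [0.7, 0.0, -2.3]
width: 0.0499
grip_force: 20.0
```

```bash
python3 - <<'E'
from bench import *
s=read_state();print(s["time"],s["ee_pos"],s["ft_force"],s["width"],s["grip_force"],s["eef_rot"])
E
```

```text
57.35 [0.57759379 0.07904001 0.0609705 ] [ 0.69416466  0.0050201  -2.33568543] 0.04991467657716771 19.966206625686027 [-6.50520485e-02  9.97881872e-01  2.87288496e-05  1.11231913e-05]
```

step_arm([
  [0,0,-0.04],
  [0,0,-0.04],
  [0,0,-0.03],
  [0,0,-0.02],
  [0,0,-0.01],
  [0,0,0],
], turn=[0,0,0,0,0,0])

```text
time: 57.95
ee_pos: [0.5776, 0.079, 0.0576]
eef_rot: [-0.065, 0.998, 0.0, 0.0]
ft_force: [-0.5, 0.0, -1.4]
width: 0.0501
grip_force: 20.0
```

```bash
python3 - <<'E'
from bench import *
s=read_state();print(s["time"],s["ee_pos"],s["ft_force"],s["width"],s["grip_force"])
E
```

```text
57.95 [0.57756516 0.07904849 0.05757485] [-0.48889982  0.00910204 -1.38962392] 0.05005912945738932 19.964759501890512
```

Just touching; one millimetre more, then release.

step_arm([
  [0,0,-0.02],
  [0,0,-0.02],
  [0,0,0],
], turn=[0,0,0])

```text
time: 58.25
ee_pos: [0.5778, 0.0791, 0.0575]
eef_rot: [-0.065, 0.998, 0.0, 0.0]
ft_force: [-4.4, -0.6, 7.2]
width: 0.0495
grip_force: 19.9
```

```bash
python3 - <<'E'
from bench import *
s=read_state();print(s["time"],s["ee_pos"],s["ft_force"],s["width"],s["grip_force"])
E
```

```text
58.25 [0.57784486 0.07906461 0.05751569] [-4.36263417 -0.63954844  7.19018962] 0.049495544835052294 19.94792099314509
```

step_arm([
  [0,0,0],
  [0,0,0],
  [0,0,0],
  [0,0,0],
  [0,0,0],
  [0,0,0.3],
  [0,0,0.7],
  [0,0,0.8],
  [0,0,0.8],
  [0,0,0.8],
  [0,0.6,0.6],
  [0,1,0],
], turn=[0,0,0,0,0,0,0,0,0,0,0,0], grip=0)

```text
time: 59.45
ee_pos: [0.5792, 0.1177, 0.1598]
eef_rot: [-0.063, 0.998, 0.0, 0.002]
ft_force: [0.3, -0.1, -0.7]
width: 0.0873
grip_force: 0.0
```

step_arm([
  [-0.3,1,0],
  [-0.5,1,0],
  [-0.5,1,0],
  [-0.5,1,0],
  [-0.5,1,0],
  [-0.5,1,0],
  [-0.5,1,0],
  [-0.5,0.8,0],
  [-0.3,0.5,0],
  [0,0,0],
  [0,0,0],
  [0,0,0],
], turn=[0,0,0,0,0,0,0,0,0,0,0,0])

```text
time: 60.65
ee_pos: [0.4761, 0.3249, 0.1566]
eef_rot: [-0.064, 0.998, -0.0, 0.0]
ft_force: [0.1, 0.5, 0.7]
width: 0.0873
grip_force: 0.0
```

```bash
python3 - <<'E'
from m import *
for f in(0,1):
  for n in("top","side"):
    c=dict(np.load(n+"0.npz")) if f==0 else camera(n)
    X=cloud(c)
    if f: save(c,n+"9.png")
    for k,xy,r in(("sq",(.578,.0785),.045),("cyl",(.563,-.014),.04),("bot",(.6015,-.0957),.04),("jar",(.661,.096),.03),("bowl",(.688,-.0975),.045),("tum",(.644,.3565),.045),("cup",(.49,-.341),.04)):
        P=near(X,xy,r,.02 if k!="cup" else .1,.2)
        if len(P)<5: continue
        zt=np.percentile(P[:,2],98);Q=P[P[:,2]>zt-.008];R=cv2.minAreaRect(Q[:,:2].astype(np.float32)*1000)
        print(f,n,k,zt.round(4),circ(Q[:,:2])[0].round(4),np.round(R[0],1),round(R[2],1))
E
```

```text
0 top sq 0.1326 [0.5771 0.0773] [577.6  77.6] 7.3
0 top cyl 0.14 [ 0.5627 -0.0142] [563.2 -14.3] 74.6
0 top bot 0.1554 [ 0.6013 -0.0946] [601.3 -94.9] 46.5
0 top jar 0.0914 [0.6623 0.096 ] [662.3  95.7] 88.8
0 top bowl 0.0541 [ 0.6875 -0.097 ] [687.  -97.1] 0.2
0 top tum 0.1095 [0.6442 0.3564] [644.2 356.9] 41.0
0 side sq 0.1329 [0.5779 0.0783] [578.4  79.4] 7.9
0 side cyl 0.1403 [ 0.5633 -0.0143] [563.1 -14.2] 78.1
0 side bot 0.1555 [ 0.6019 -0.0965] [602.4 -96.1] 17.6
0 side jar 0.0918 [0.6621 0.0965] [660.9  96.9] 44.5
0 side bowl 0.0552 [ 0.6885 -0.0982] [688.8 -97.8] 64.0
0 side tum 0.1092 [0.6435 0.3562] [644.9 357.9] 56.0
1 top sq 0.132 [0.5775 0.0767] [578.   76.9] 7.2
1 top cyl 0.1401 [ 0.5626 -0.0152] [563.1 -15. ] 0.2
1 top bot 0.1556 [ 0.6012 -0.0955] [601.  -95.8] 2.0
1 top jar 0.091 [0.6623 0.0962] [662.4  95.9] 89.8
1 top bowl 0.0544 [ 0.6874 -0.0969] [687.3 -97.2] 1.6
1 top tum 0.1094 [0.6443 0.3566] [645.  357.3] 51.6
1 top cup 0.125 [ 0.4901 -0.342 ] [ 489.7 -342.3] 0.9
1 side sq 0.1331 [0.5778 0.0771] [577.6  76.8] 8.5
1 side cyl 0.1406 [ 0.5632 -0.0149] [563.8 -14. ] 11.6
1 side bot 0.1555 [ 0.6014 -0.0967] [601.8 -96.6] 25.4
1 side jar 0.0914 [0.6629 0.098 ] [662.6  98.8] 40.2
1 side bowl 0.055 [ 0.6883 -0.0979] [688.6 -96.7] 77.8
1 side tum 0.1093 [0.6435 0.3563] [643.8 357.3] 15.7
1 side cup 0.1248 [ 0.49   -0.3425] [ 489.8 -342.7] 61.3
```

View pics/side9.png

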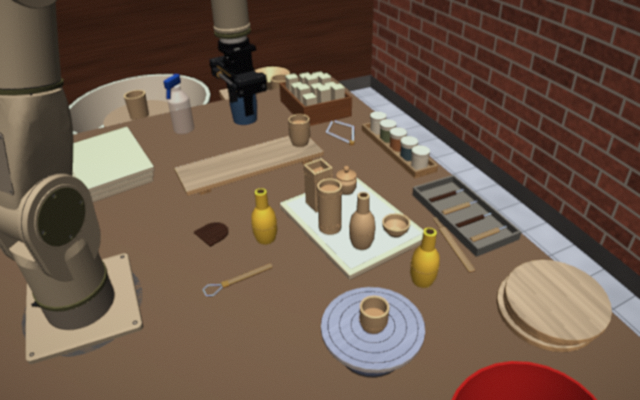

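The side view shows all three tall pots upright back on the shelf (318,185), (330,207) and (362,222), each within about 1 mm of its start. The cup is centred on the wheel at (374,315), the other ware hasn't moved, and the gripper is clear.

```bash
python3 -c "
from bench import *
print(close_job())"
```

```text
the job is handed in; nothing more can be done
None
```

The job is handed in at about 61 s: the cup stands upright within about 2 mm of the banding wheel's centre, all three tall pots are upright within about 1 mm of their starting spots, and the jar, bowl and tumbler were not touched.

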